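# Switch on the interlocked bank with a stylus

### The arm

A 6-joint arm with a two-finger parallel gripper is mounted at the origin on a cart in front of the work surface, level with it; the furniture and walls round the work are solid. World frame = base frame: x ahead of the robot, y to its left, z up, the work surface at z = 0. Lengths are in m, angles in rad, forces in N, time in s.
With the tool pointing down it reaches from about 0.275 to 0.85 m from the base axis. Payload 19 kg.
Tool frame: the origin (TCP) lies midway between the tips of the shut fingers; the grasp point (between the pads) lies ctrl.tcp_to_grasp behind it (ctrl.tcp_to_grasp is the distance from the TCP to the grasp point, in m); z points along the fingers, y is the line along which they close (so a half turn about z gives the same grasp; the last joint's range is limited). The gripper opens to 85 mm and grips with 20 to 120 N. Pads are 22 mm wide; open, the fingers measure 114 mm over their backs; the gripper's body (76 mm by 85 mm) begins 54 mm behind the grasp point. The pads swing forward as they close: fully open they stand 13 mm farther back than shut.
Start: joints at [1.079, 0.15, 1.437, -0, 1.554, -0.134], TCP at [0.201, 0.539, 0.231] pointing down, gripper open.
Joint ranges: [-2.8, 2.8], [-0.68, 2.1], [0.12, 2.68], [-1.39, 4.53], [0.16, 2.79], [-2.81, 2.81]. Speed limits (rad/s): [1.89, 1.89, 2.22, 3.01, 3.01, 3.01].

### API

Orientations are given as a unit quaternion [x, y, z, w].
In Python, from bench import ctrl gives the robot as it stands.
- The arm moves only by the shell command python3 -m pendant 'ROWS' [FORCE]. ROWS is JSON, a list of rows, each a list of 3 entries, a list of its own where there are three numbers: the shift along the tool's x, y, z in m, then the turn, a rotation vector about the tool's x, y, z in degrees, then the closure, from -1 (fully open) to 1 (shut). In form: [[[dx, dy, dz], [rx, ry, rz], hand], ...]. A call has 1 to 5 rows; each row is the pose to reach, as a shift and turn from the pose commanded when the call began, along the tool's axes at that moment; what a row does not reach only later rows make up. A row lasts 1/8 s, in which the tool goes at most 62.5 mm and 10.7 degrees, less where a joint would pass 70% of its speed; a pose out of reach is approached as far as the arm can. A call with a gripper value outside its range is refused whole. The fingers move at their own pace and stop on an object; FORCE is the grip in N (left out, the last holds). Time passes only in rows, so rows that repeat a pose let the fingers close. It gives the time, the measured TCP pose, the force, the opening and the grip force at its end, in the units of the state.
- ctrl.state(): the state, without advancing time (a new reading comes with each control period).
- ctrl.camera(name): name is "scene" or "top" or "wrist"; returns a dict with "frame" (384x512x3 uint8, red, green, blue), "fx", "fy", "cx", "cy" (pixels), "T" (4x4, takes a point from camera to world coordinates). Camera axes: x right, y down, z forward; pixel columns grow to the right and rows downward; lengths in m; the calibration is good to about 2 mm. A picture is of the moment at which its call begins. There is no depth.
- ctrl.close_job(): hands the job in; it is judged then, once.
The state is a dict: "clock": time; "qpos": joint angles; "dq": joint speeds; "joint_efforts": joint torques, N m; "position": TCP position; "tcp_rot": TCP orientation; "wrist_force": force on the tool from outside, world axes, zero at the start; "torque": the same for the moment, N m; "finger_gap": finger opening in m; "grasp_force": force on a finger pad.
Only numpy, scipy, OpenCV 4.12 (cv2) and the standard library are available. Lean on these libraries where they do the work, as an engineer would, in place of code of your own. Each camera call takes 0.05 s, during which the arm holds its last target. There are 200 camera calls.

### The job

Switch on the bank: throw all three red levers behind the wire guard from left to right as far as they go, pushing them only with the steel punch from the wooden sleeve (draw it out by the end that shows, lay it down and retake it near its other end so that it reaches under the guard), never with the fingers. The levers are interlocked in an order that is not marked: one that stops after about a centimetre or less is blocked, so do not force it but come back to it after another has gone over. At the end lay the punch flat on the bench, and leave the mug, tape, disc stack and glue bottle where they are.

Things in the scene. Friction and masses are not known exactly. Their poses are not given: they have to be found in the camera images.
- bank_front (a point): Middle of the front of the switch bank (fixed grey block 300 mm wide, 104 mm high, base plate 8 mm high reaching 62 mm before the face). The point lies on the front face at lever height, 52 mm above the bench. x axis points into the bank (away from the robot), y to its left. Three alike switch units stand in it side by side, 85 mm apart.
- guard_front (a point): Middle of the front wire of the guard over the levers: three level wires 5 mm thick, 76 mm above the bench, 20, 38 and 56 mm before the face (this one 56), on two upright wires 142 mm left and right of the middle, 56 mm before the face. Below the wires the guard is open to the front.
- switch_p: Switch unit (grey housing 80 x 82 x 96 mm) fixed in the bank; origin at the middle of its underside, 40 mm behind its face. The units look alike and change places; the letter does not tell the order. One lever is free at the start; throwing it right over releases a second, and that one the third. Bears 40 N from the punch; no fingers on it (2 N).
- lever_p_tip (a point): End of this unit's red lever, 52 mm above the bench. At joint value 0 it is 19.6 mm left (bank's +y) of its unit's middle and 28.5 mm before the face. The lever swings level about an upright pivot 12 mm behind the face, 45 mm from the tip; 10 mm wide and 14 mm high at the tip, 8 x 12 mm behind it.
- lever_p (a joint): Swing of this lever (rad): 0 = over to the left (off), grows as the tip goes right (robot's view), stop at 0.9 (on). Stays where left; a free lever takes about 1 N at the tip, a blocked one stops dead after 0.13 to 0.22 (6 to 10 mm at the tip).
- switch_q: Switch unit (grey housing 80 x 82 x 96 mm) fixed in the bank; origin at the middle of its underside, 40 mm behind its face. The units look alike and change places; the letter does not tell the order. One lever is free at the start; throwing it right over releases a second, and that one the third. Bears 40 N from the punch; no fingers on it (2 N).
- lever_q_tip (a point): End of this unit's red lever, 52 mm above the bench. At joint value 0 it is 19.6 mm left (bank's +y) of its unit's middle and 28.5 mm before the face. The lever swings level about an upright pivot 12 mm behind the face, 45 mm from the tip; 10 mm wide and 14 mm high at the tip, 8 x 12 mm behind it.
- lever_q (a joint): Swing of this lever (rad): 0 = over to the left (off), grows as the tip goes right (robot's view), stop at 0.9 (on). Stays where left; a free lever takes about 1 N at the tip, a blocked one stops dead after 0.13 to 0.22 (6 to 10 mm at the tip).
- switch_r: Switch unit (grey housing 80 x 82 x 96 mm) fixed in the bank; origin at the middle of its underside, 40 mm behind its face. The units look alike and change places; the letter does not tell the order. One lever is free at the start; throwing it right over releases a second, and that one the third. Bears 40 N from the punch; no fingers on it (2 N).
- lever_r_tip (a point): End of this unit's red lever, 52 mm above the bench. At joint value 0 it is 19.6 mm left (bank's +y) of its unit's middle and 28.5 mm before the face. The lever swings level about an upright pivot 12 mm behind the face, 45 mm from the tip; 10 mm wide and 14 mm high at the tip, 8 x 12 mm behind it.
- lever_r (a joint): Swing of this lever (rad): 0 = over to the left (off), grows as the tip goes right (robot's view), stop at 0.9 (on). Stays where left; a free lever takes about 1 N at the tip, a blocked one stops dead after 0.13 to 0.22 (6 to 10 mm at the tip).
- punch_center (a point): Centre of the steel punch used as stylus, a straight dark round bar, to be handled as 12 x 115 x 12 mm (0.11 kg; it looks thinner toward the -y end), long along its y axis. At the start it lies level in the sleeve, 36 mm above the bench: its +y end is inside the sleeve (66 mm hidden), the -y end sticks out 49 mm.
- sleeve_mouth (a point): Middle of the open mouth of the wooden sleeve (44 x 74 x 53 mm, fixed on the bench), 36 mm above the bench; the sleeve reaches 74 mm from here along the point's +y axis and is closed at the back. The bore is 17 x 17 mm; draw the punch out along -y.
- mug: White tea mug, 92 x 127 x 95 mm, bystander; origin at the middle of its underside.
- tape: Grey tape roll, 80 x 80 x 24 mm, bystander; origin at the middle of its underside.
- stack: Stack of pale discs, 72 x 72 x 41 mm, bystander; origin at the middle of its underside.
- glue_bottle: White squeeze bottle with a red nozzle, 57 x 57 x 241 mm, bystander; origin at the middle of its underside.
- punch: The steel punch itself; origin at the middle of its underside, 6 mm below its centre; +y toward the end hidden at the start.

How it is judged:
On the way, in this order (a step that is already met when the one before it is completed fails the run):
1. the punch has been drawn out and lies let go on the bench, no lever thrown yet (height (world z) of punch_center below 0.016 m and contact force between the fingers and punch below 0.2 N and value of joint each of lever_p, lever_q, lever_r below 0.5 rad), for 0.1 s.
2. the punch is lifted again, held in its rear half (the end that was hidden), no lever thrown yet (height (world z) of punch_center above 0.03 m and contact force between the fingers and punch above 1 N and y of the grasp point in the frame of punch above 0.01 m and value of joint each of lever_p, lever_q, lever_r below 0.5 rad), for 0.1 s.
At the end, for the whole second after the job is handed in: All three levers are over to the right (each joint above 0.75 of 0.9) and the punch lies released and at rest on the bench (its centre less than 16 mm above it) (value of joint each of lever_p, lever_q, lever_r above 0.75 rad and height (world z) of punch_center below 0.016 m and linear speed of punch below 0.02 m/s and contact force between the fingers and punch below 0.2 N); the robot touches nothing.
It fails at once if the fingers touch a switch unit or its lever (more than 2 N) (contact force between the fingers and switch_p above 2 N or contact force between the fingers and switch_q above 2 N or contact force between the fingers and switch_r above 2 N).
It fails at once if a lever or unit is forced with the punch (more than 40 N) (contact force between punch and switch_p above 40 N or contact force between punch and switch_q above 40 N or contact force between punch and switch_r above 40 N).
It fails at once if the mug, tape, disc stack or glue bottle is shifted by more than 30 mm (distance of any of mug, tape, stack, glue_bottle from where it was at the start of the episode above 0.03 m).
It also fails if it takes over 67 s, if anything falls off the work surface, if the arm or the gripper's body presses on something with over 40 N, if the wrist force passes 120 N, or if a joint passes its speed limit or range.

## Working session

There is one attempt and no reset: what is moved stays moved. The work goes in short steps, Python scripts to look and compute and a shell command to move; the robot and the scene stay as the last step left them, time stands still between calls to the robot, and variables do not carry over. Pictures are saved under pics/ and viewed, at most 12 in all, crops included, and the job is handed in when it is done.

```bash
ls; mkdir -p pics; python3 - <<'E'
from bench import ctrl
import cv2, numpy as np
print(ctrl.state(), ctrl.tcp_to_grasp)
for n in ("scene","top"):
    c=ctrl.camera(n); cv2.imwrite(f"pics/{n}0.png",c["frame"][:,:,::-1]); print(n,c["fx"],c["fy"],c["cx"],c["cy"],np.round(c["T"],4).tolist())
    np.savez(f"{n}0.npz",**c)
E
```

```text
pics
{'clock': 0.0, 'qpos': array([ 1.07899430e+00,  1.50979705e-01,  1.43801721e+00,  2.54137420e-05,
        1.55380617e+00, -1.33998421e-01]), 'dq': array([ 8.43319937e-04,  3.63830179e-04,  7.57038315e-04,  2.01657259e-04,
        3.76274566e-05, -1.38994799e-03]), 'joint_efforts': array([-1.53537891e-03, -7.13065267e+01, -5.70845068e+01, -4.13723319e-04,
        9.18521691e-03,  4.67451127e-05]), 'position': array([0.20126901, 0.53836371, 0.23068593]), 'tcp_rot': array([ 1.77949200e-01,  9.84039489e-01, -5.71916144e-04, -1.98384334e-04]), 'wrist_force': array([ 0.14610988, -0.3091303 ,  0.33989194]), 'torque': array([ 0.02190072,  0.04163966, -0.05487083]), 'grasp_force': 0.0, 'finger_gap': 0.08533843741615028} 0.0187
scene 400.05590420312126 400.05590420312126 258.9953065674718 196.99617257239674 [[0.7229, -0.311, 0.6171, -0.4062], [-0.691, -0.319, 0.6487, -0.9336], [-0.0049, -0.8953, -0.4454, 0.7822], [0.0, 0.0, 0.0, 1.0]]
top 473.2423729908067 473.2423729908067 251.7109876659476 190.08983871989054 [[0.0143, -0.9966, 0.0811, 0.4145], [-0.9991, -0.011, 0.0402, 0.0062], [-0.0391, -0.0816, -0.9959, 1.7586], [0.0, 0.0, 0.0, 1.0]]
```

View pics/scene0.png

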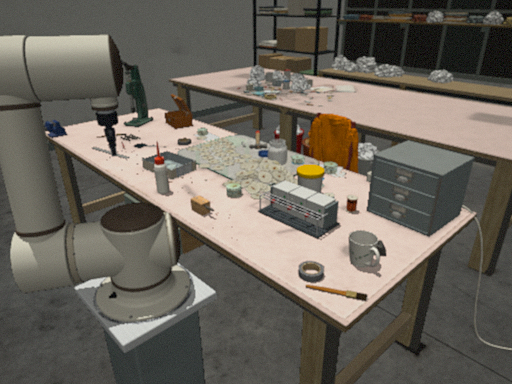

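View pics/top0.png

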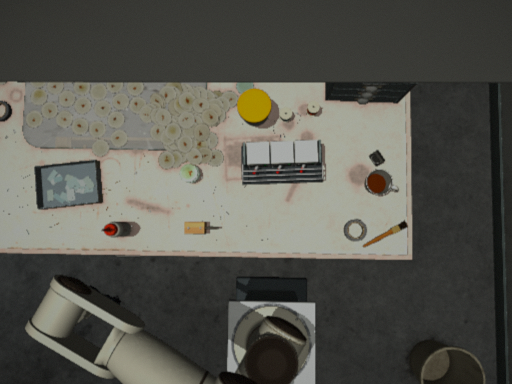

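The scene view shows the sleeve at (201,205) and the bank at (305,205). The top view shows the sleeve at (197,228) with the punch pointing right to (222,228), and the bank centred at about (283,160) with its red levers at row ~170. Next I measure coarsely, then move the wrist camera in.

```bash
cat > h.py <<'E'
import numpy as np, cv2
from bench import ctrl
from scipy.spatial.transform import Rotation as R
def ray(c,u,v,z):
    d=c["T"][:3,:3]@np.array([(u-c["cx"])/c["fx"],(v-c["cy"])/c["fy"],1.]); o=c["T"][:3,3]
    return o+d*(z-o[2])/d[2]
def proj(c,p):
    q=np.linalg.inv(c["T"])@np.append(p,1); return q[:2]/q[2]*c["fx"]+[c["cx"],c["cy"]]
def cam(n,name=None,scale=1,crop=None):
    c=ctrl.camera(n)
    if name:
        f=c["frame"][:,:,::-1]
        if crop: f=f[crop[1]:crop[3],crop[0]:crop[2]]
        cv2.imwrite(f"pics/{name}.png",cv2.resize(f,None,fx=scale,fy=scale,interpolation=cv2.INTER_CUBIC))
        np.savez(name+".npz",**c)
    return c
def tool():
    s=ctrl.state(); return s["position"],R.from_quat(s["tcp_rot"])
def go(p,yaw_y=None):
    "shift in tool axes to reach world TCP p; turn (deg) so tool y lies along world angle yaw_y (deg), tool down"
    t,r=tool(); print("shift",np.round(r.inv().apply(np.array(p)-t),4))
    if yaw_y is not None:
        a=np.radians(yaw_y); best=None
        for k in (0,np.pi):
            y=np.array([np.cos(a+k),np.sin(a+k),0]); z=np.array([0,0,-1.]); x=np.cross(y,z)
            v=(r.inv()*R.from_matrix(np.c_[x,y,z])).as_rotvec(degrees=True)
            print("turn",np.round(v,2))
E
python3 - <<'E'
from h import *
c=dict(np.load("top0.npz")); f=c["frame"]; hsv=cv2.cvtColor(f,cv2.COLOR_RGB2HSV)
def blobs(m,lo,name,z):
    n,l,s,ce=cv2.connectedComponentsWithStats(m.astype(np.uint8))
    for i in range(1,n):
        if s[i,4]>=lo: print(name,s[i],np.round(ce[i],1),np.round(ray(c,*ce[i],z),4))
H,S,V=[hsv[:,:,i].astype(int) for i in range(3)]
roi=np.zeros(H.shape,bool); roi[130:195,235:335]=1
blobs(roi&((H<8)|(H>172))&(S>120)&(V>80),2,"red",.052)
roi[:]=0; roi[215:245,180:230]=1
blobs(roi&(H>8)&(H<22)&(S>100)&(V>120),20,"sleeve",.053)
blobs(roi&(V<120),5,"dark",.036)
print("mouth/tip",ray(c,209,228,.036),ray(c,221,228,.036))
for u,v in((241,184),(325,181),(243,142),(321,140)): print(u,v,ray(c,u,v,.104 if v<150 else .005))
cv2.imwrite("pics/topz.png",cv2.resize(f[130:245,170:340,::-1],None,fx=4.5,fy=4.5,interpolation=cv2.INTER_CUBIC))
go([.33,.2,.35],0)
E
```

```text
red [276 171   3   3   7] [277.  171.7] [ 0.6214 -0.0157  0.052 ]
red [300 170   3   3   8] [300.9 170.9] [ 0.6252 -0.102   0.052 ]
red [252 172   4   3   7] [253.6 172.7] [0.6169 0.0692 0.052 ]
sleeve [185 222  19  12 170] [193.7 228. ] [0.4139 0.283  0.053 ]
dark [204 222  18  12  96] [208.6 227.3] [0.417  0.2311 0.036 ]
mouth/tip [0.41450723 0.22948396 0.036     ] [0.41513038 0.18561568 0.036     ]
241 184 [0.57968515 0.11724826 0.005     ]
325 181 [ 0.59413621 -0.19421405  0.005     ]
243 142 [0.71986974 0.10629379 0.104     ]
321 140 [ 0.7289276  -0.16864409  0.104     ]
shift [-0.239 -0.272 -0.119]
turn [-6.00e-02  3.00e-02  6.95e+01]
turn [-3.000e-02 -7.000e-02 -1.105e+02]
```

View pics/topz.png

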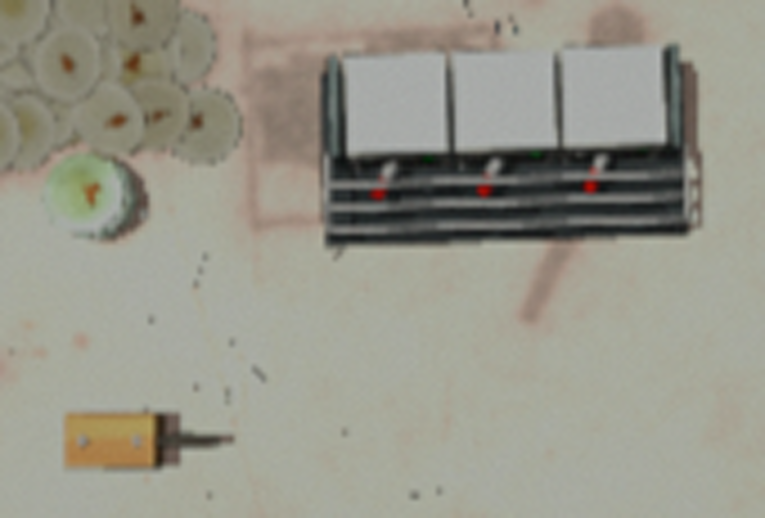

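The crop confirms the levers at about y=0.069, -0.016 and -0.102 (85 mm spacing is as given). The sleeve lies along world y with the punch pointing to -y. I'm moving the wrist camera over the sleeve.

```bash
python3 -m pendant '[[[-0.239,-0.272,-0.119],[0,0,69.5],-1],[[-0.239,-0.272,-0.119],[0,0,69.5],-1],[[-0.239,-0.272,-0.119],[0,0,69.5],-1],[[-0.239,-0.272,-0.119],[0,0,69.5],-1],[[-0.239,-0.272,-0.119],[0,0,69.5],-1]]'; python3 -c "
from h import *
go([.33,.2,.35],0)"
```

```text
clock: 0.72
position: [0.3068, 0.2593, 0.3293]
tcp_rot: [0.606, 0.796, -0.0, 0.0]
wrist_force: [1.3, 0.0, -0.1]
finger_gap: 0.0855
grasp_force: 0.0
shift [-0.0633  0.0065 -0.0206]
turn [0.000e+00 1.000e-02 1.546e+01]
turn [-1.0000e-02  0.0000e+00 -1.6454e+02]
```

```bash
python3 -m pendant '[[[-0.05,0.005,-0.015],[0,0,12],-1],[[-0.05,0.005,-0.015],[0,0,12],-1],[[-0.05,0.005,-0.015],[0,0,12],-1]]'; python3 - <<'E'
from h import *
c=cam("wrist","w1"); print(np.round(c["T"],3).tolist(),c["fx"],c["cx"],c["cy"])
go([.33,.2,.35],0)
E
```

```text
clock: 1.1
position: [0.3252, 0.2144, 0.3436]
tcp_rot: [0.683, 0.73, -0.0, -0.0]
wrist_force: [0.2, 0.2, 1.2]
finger_gap: 0.0856
grasp_force: 0.0
[[0.998, 0.063, 0.02, 0.32], [0.066, -0.954, -0.293, 0.289], [0.001, 0.294, -0.956, 0.486], [0.0, 0.0, 0.0, 1.0]] 308.65947400704096 258.32595041403675 188.91694737544145
shift [-0.0152  0.004  -0.0066]
turn [-0.05  0.01  3.91]
turn [-1.0000e-02 -7.0000e-02 -1.7609e+02]
```

View pics/w1.png

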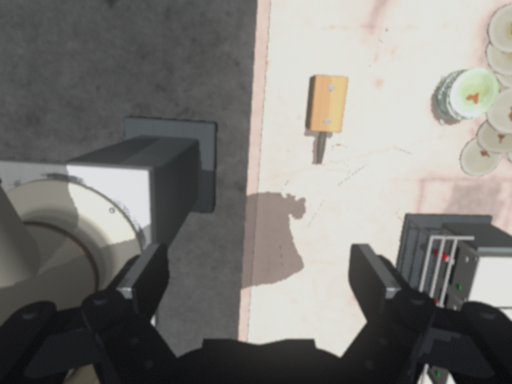

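The wrist view shows the sleeve at cols 309–348, rows 75–132. The punch sticks out below it to about (319,163). Two levers are visible at (446,257) and (435,300).

```bash
python3 - <<'E'
from h import *
c=dict(np.load("w1.npz")); f=c["frame"]; hsv=cv2.cvtColor(f,cv2.COLOR_RGB2HSV).astype(int)
H,S,V=hsv[...,0],hsv[...,1],hsv[...,2]
m=np.zeros(H.shape,np.uint8); m[65:140,300:360]=((H>8)&(H<25)&(S>100)&(V>150))[65:140,300:360]
cn=max(cv2.findContours(m,0,2)[0],key=cv2.contourArea); r=cv2.boxPoints(cv2.minAreaRect(cn))
# sleeve sides: rays on top height .053
for p in r: print("box",p,np.round(ray(c,*p,.053),4))
m[:]=0; m[136:170,305:335]=(V<110)[136:170,305:335]
n,l,s,ce=cv2.connectedComponentsWithStats(m); i=1+np.argmax(s[1:,4]); print(s[i],ce[i])
for v in range(134,168,3):
    u=np.where(V[v,305:335]<110)[0]+305
    if len(u): print(v,u.min(),u.max(),np.round(ray(c,(u.min()+u.max())/2,v,.036),4))
E
```

```text
box [313. 110.] [0.3964 0.2732 0.053 ]
box [317. 110.] [0.4018 0.2736 0.053 ]
box [317. 121.] [0.4036 0.259  0.053 ]
box [313. 121.] [0.3981 0.2586 0.053 ]Traceback (most recent call last):
  File "<stdin>", line 9, in <module>
    return _wrapfunc(a, 'argmax', axis=axis, out=out, **kwds)
    return bound(*args, **kwds)
ValueError: attempt to get argmax of an empty sequence
```

```bash
python3 - <<'E'
from h import *
c=dict(np.load("w1.npz")); f=c["frame"]; hsv=cv2.cvtColor(f,cv2.COLOR_RGB2HSV).astype(int)
H,S,V=hsv[...,0],hsv[...,1],hsv[...,2]
m=np.zeros(H.shape,np.uint8); m[65:140,300:360]=((H>8)&(H<28)&(S>90)&(V>100))[65:140,300:360]
m=cv2.morphologyEx(m,cv2.MORPH_CLOSE,np.ones((5,5)))
cn=max(cv2.findContours(m,0,2)[0],key=cv2.contourArea); r=cv2.boxPoints(cv2.minAreaRect(cn))
for p in r: print("box",p,np.round(ray(c,*p,.053),4))
g=f.sum(2)//3
for v in range(126,168,3): print(v,g[v,308:334].tolist())
E
```

```text
box [309.87216 129.81238] [0.3952 0.2464 0.053 ]
box [312.34225  75.4701 ] [0.3903 0.3171 0.053 ]
box [331.30307   76.331955] [0.4154 0.3177 0.053 ]
box [328.83298 130.67422] [0.4216 0.247  0.053 ]
126 [95, 108, 130, 155, 173, 178, 180, 180, 178, 178, 178, 181, 182, 182, 181, 182, 181, 182, 183, 185, 187, 189, 191, 194, 194, 194]
129 [122, 129, 142, 157, 169, 175, 176, 176, 175, 175, 178, 179, 179, 178, 179, 180, 180, 180, 183, 185, 187, 189, 192, 194, 194, 193]
132 [148, 149, 147, 146, 147, 148, 149, 149, 150, 147, 139, 122, 111, 112, 117, 119, 118, 121, 133, 145, 152, 155, 158, 163, 177, 197]
135 [162, 164, 164, 164, 159, 154, 150, 149, 149, 143, 128, 111, 108, 116, 121, 120, 115, 119, 135, 147, 150, 150, 151, 161, 188, 215]
138 [221, 221, 223, 223, 221, 215, 194, 165, 148, 133, 112, 106, 114, 123, 128, 122, 120, 134, 171, 199, 200, 198, 205, 216, 221, 223]
141 [221, 221, 222, 221, 213, 187, 161, 148, 142, 127, 109, 107, 117, 127, 126, 120, 121, 154, 198, 220, 222, 223, 223, 222, 222, 222]
144 [220, 221, 221, 219, 203, 168, 150, 147, 137, 119, 107, 111, 119, 125, 120, 117, 128, 167
[... 286 characters left out ...]
 221, 220, 216, 214, 218]
153 [222, 222, 222, 218, 200, 168, 149, 145, 132, 110, 107, 115, 118, 116, 122, 152, 195, 219, 221, 221, 221, 222, 222, 222, 222, 223]
156 [222, 222, 222, 220, 203, 169, 150, 147, 134, 113, 108, 115, 118, 119, 137, 180, 214, 223, 223, 223, 223, 222, 222, 222, 223, 223]
159 [222, 223, 222, 220, 204, 171, 151, 147, 135, 116, 112, 118, 119, 129, 167, 209, 222, 223, 223, 223, 222, 222, 221, 219, 222, 223]
162 [223, 223, 221, 206, 175, 154, 148, 144, 132, 118, 119, 123, 128, 156, 196, 218, 220, 220, 222, 221, 221, 220, 218, 218, 219, 218]
165 [221, 222, 221, 219, 217, 215, 214, 209, 205, 210, 214, 213, 213, 214, 214, 213, 211, 215, 219, 222, 222, 223, 223, 222, 223, 223]
```

```bash
python3 - <<'E'
from h import *
c=dict(np.load("w1.npz"))
for n,u,v,z in(("mouth",322,132,.036),("mid",320.6,148,.036),("tip",318.7,163.5,.036),("topR",348,76,.053),("topRm",342,132,.053),("topLm",310,131,.053),("topLb",313,75,.053)): print(n,np.round(ray(c,u,v,z),4))
go([.33,.2,.35],0)
E
```

```text
mouth [0.416  0.2428 0.036 ]
mid [0.4169 0.2195 0.036 ]
tip [0.417  0.1963 0.036 ]
topR [0.4373 0.3196 0.053 ]
topRm [0.4401 0.2464 0.053 ]
topLm [0.3955 0.2448 0.053 ]
topLb [0.391  0.3177 0.053 ]
shift [-0.0152  0.004  -0.0066]
turn [-0.05  0.01  3.91]
turn [-1.0000e-02 -7.0000e-02 -1.7609e+02]
```

The sleeve measures 44.6 × 73 mm and the protrusion 49 mm, which matches what was given. The axis is tilted about 2.4° from y. I'm going above the protruding end.

```bash
python3 -c "
from h import *
go([.418,.216,.10],2.4)"
```

```text
shift [-0.0052  0.0931  0.2433]
turn [-0.05  0.01  1.51]
turn [-1.0000e-02 -7.0000e-02 -1.7849e+02]
```

```bash
python3 -m pendant '[[[-0.005,0.093,0.243],[0,0,1.5],-1],[[-0.005,0.093,0.243],[0,0,1.5],-1],[[-0.005,0.093,0.243],[0,0,1.5],-1],[[-0.005,0.093,0.243],[0,0,1.5],-1],[[-0.005,0.093,0.243],[0,0,1.5],-1]]'; python3 - <<'E'
from h import *
c=cam("wrist","w2")
go([.418,.216,.10],2.4)
E
```

```text
clock: 1.78
position: [0.4165, 0.2159, 0.0971]
tcp_rot: [0.692, 0.722, -0.003, -0.002]
wrist_force: [0.1, -1.2, 1.0]
finger_gap: 0.0852
grasp_force: 0.0
shift [-0.      0.0008 -0.0015]
turn [-0.26  0.07  0.02]
turn [-1.2000e-01 -4.2000e-01 -1.7998e+02]
```

View pics/w2.png

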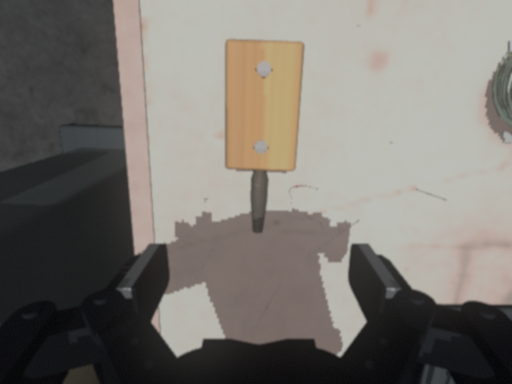

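The wrist view shows the punch from (260,172) to its tip at (258,232), centred between the fingers (midline ≈ col 259).

```bash
python3 - <<'E'
from h import *
c=dict(np.load("w2.npz"))
for n,u,v,z in(("root",260,174,.036),("tip",258.5,232,.036),("mL",226,168,.053),("mR",296,171,.053),("bL",227,40,.053),("bR",303,42,.053)): print(n,np.round(ray(c,u,v,z),4))
go([.418,.217,.0185],2.4)
E
```

```text
root [0.4167 0.2384 0.036 ]
tip [0.4175 0.1952 0.036 ]
mL [0.3952 0.2457 0.053 ]
mR [0.4388 0.2457 0.053 ]
bL [0.3949 0.3182 0.053 ]
bR [0.4369 0.3189 0.053 ]
shift [0.0011 0.0012 0.08  ]
turn [-0.26  0.07  0.02]
turn [-1.2000e-01 -4.2000e-01 -1.7998e+02]
```

```bash
python3 -m pendant '[[[-0.001,0.0,0.05],[0,0,-1],-1],[[-0.001,0.0,0.079],[0,0,-1],-1],[[-0.001,0.0,0.079],[0,0,-1],-1],[[-0.001,0.0,0.079],[0,0,-1],1],[[-0.001,0.0,0.079],[0,0,-1],1]]' 40;  python3 -m pendant '[[[0,0,0],[0,0,0],1],[[0,0,0],[0,0,0],1],[[0,0,0],[0,0,0],1]]'
```

```text
clock: 2.45
position: [0.4193, 0.215, 0.0238]
tcp_rot: [0.686, 0.727, 0.001, 0.001]
wrist_force: [0.3, -0.2, -0.6]
finger_gap: 0.0515
grasp_force: 0.0
clock: 2.82
position: [0.4185, 0.2144, 0.0221]
tcp_rot: [0.687, 0.727, 0.0, 0.0]
wrist_force: [0.1, -0.3, 3.7]
finger_gap: 0.011
grasp_force: 41.8
```

The grip holds at 42 N with an 11 mm gap. Tool +x is about world +y, so the pull is along -x.

```bash
python3 -m pendant '[[[-0.02,0.0,0],[0,0,0],1],[[-0.04,0.0,0],[0,0,0],1],[[-0.06,0.0,0],[0,0,0],1],[[-0.08,0.0,0],[0,0,0],1],[[-0.095,0,0],[0,0,0],1]]'; python3 - <<'E'
from h import *
print(ctrl.state()["qpos"])
c=cam("wrist","w3")
print(tool()[1].as_matrix().round(3))
E
```

```text
clock: 3.45
position: [0.4238, 0.1188, 0.0218]
tcp_rot: [0.687, 0.727, -0.0, -0.0]
wrist_force: [-0.2, -0.5, -1.0]
finger_gap: 0.0109
grasp_force: 41.2
[ 9.79893184e-02  4.87359881e-02  2.00249806e+00 -1.28900429e-04
  1.09064009e+00  4.10402572e-02]
[[-0.057  0.998 -0.   ]
 [ 0.998  0.057 -0.001]
 [-0.001 -0.    -1.   ]]
```

View pics/w3.png

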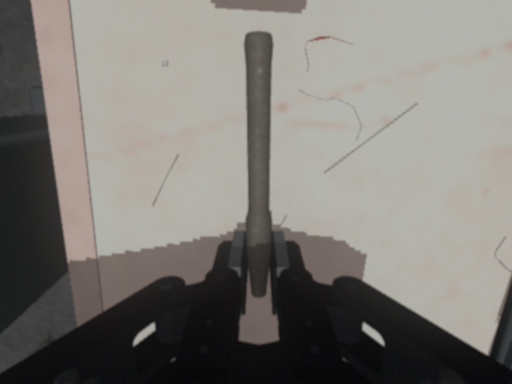

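The punch is out of the sleeve and held at its thin end, lying straight along tool x, with its far end at (259,33). I'll lift it and turn it so the tip points at the bank.

```bash
python3 -c "
from h import *
go([.46,.03,.09],92.8)"
```

```text
shift [-0.0897  0.0311 -0.0682]
turn [-4.000e-02  1.000e-02 -8.954e+01]
turn [1.000e-02 4.000e-02 9.046e+01]
```

```bash
python3 -m pendant '[[[-0.02,0.007,-0.05],[0,0,-9],1],[[-0.04,0.014,-0.068],[0,0,-19],1],[[-0.06,0.02,-0.068],[0,0,-29],1],[[-0.075,0.026,-0.068],[0,0,-39],1],[[-0.09,0.031,-0.068],[0,0,-49],1]]'; python3 -m pendant '[[[0,0,0],[0,0,-10],1],[[0,0,0],[0,0,-20],1],[[0,0,0],[0,0,-30],1],[[0,0,0],[0,0,-40],1],[[0,0,0],[0,0,-40],1]]';python3 -c "
from h import *
print(ctrl.state()['qpos'])
go([.46,.03,.002],92.8)"
```

```text
clock: 4.12
position: [0.4602, 0.0311, 0.0898]
tcp_rot: [0.321, 0.947, -0.0, -0.0]
wrist_force: [0.0, -0.1, -1.8]
finger_gap: 0.0105
grasp_force: 41.2
clock: 4.75
position: [0.4599, 0.0317, 0.0898]
tcp_rot: [-0.02, 1.0, 0.0, -0.0]
wrist_force: [-0.8, -0.4, -1.5]
finger_gap: 0.0111
grasp_force: 41.2
[-9.85810295e-02  7.84083373e-03  1.88709118e+00  1.44738816e-05
  1.24686563e+00 -1.70847179e+00]
shift [-0.     -0.0017  0.0878]
turn [ 0.   -0.01 -0.56]
turn [-2.0000e-02 -0.0000e+00  1.7944e+02]
```

```bash
python3 -m pendant '[[[0,0,0.03],[0,0,0],1],[[0,0,0.06],[0,0,0],1],[[0,0,0.075],[0,0,0],1],[[0,0,0.075],[0,0,0],1]]'; python3 -m pendant '[[[0,0,0.004],[0,0,0],1],[[0,0,0.008],[0,0,0],1],[[0,0,0.008],[0,0,0],1]]'
```

```text
clock: 5.25
position: [0.4596, 0.0316, 0.0144]
tcp_rot: [-0.019, 1.0, 0.0, -0.001]
wrist_force: [-0.3, 0.1, -0.9]
finger_gap: 0.011
grasp_force: 41.2
clock: 5.62
position: [0.46, 0.0315, 0.007]
tcp_rot: [-0.02, 1.0, -0.0, 0.0]
wrist_force: [-0.8, -1.0, -0.3]
finger_gap: 0.0109
grasp_force: 41.2
```

```bash
python3 -m pendant '[[[0,0,0.004],[0,0,0],1],[[0,0,0.004],[0,0,0],1],[[0,0,0.004],[0,0,0],0.5],[[0,0,0.004],[0,0,0],0.5],[[0,0,0.004],[0,0,0],0.5]]'; python3 -m pendant '[[[0,0,0],[0,0,0],0.5],[[0,0,-0.03],[0,0,0],0],[[0,0,-0.09],[0,0,0],-0.2],[[0.02,0,-0.14],[0,0,0],-0.2],[[0.02,0,-0.14],[0,0,0],-0.2]]'; python3 - <<'E'
from h import *
print(tool()[0]); cam("wrist","w4")
E
```

```text
clock: 6.25
position: [0.46, 0.0315, 0.003]
tcp_rot: [-0.02, 1.0, -0.0, 0.0]
wrist_force: [-0.5, -0.3, -0.9]
finger_gap: 0.0215
grasp_force: 0.0
clock: 6.88
position: [0.4408, 0.0306, 0.1465]
tcp_rot: [-0.02, 1.0, -0.0, 0.003]
wrist_force: [0.3, 0.3, -1.1]
finger_gap: 0.0513
grasp_force: 0.0
[0.44077666 0.03059159 0.14653879]
```

View pics/w4.png

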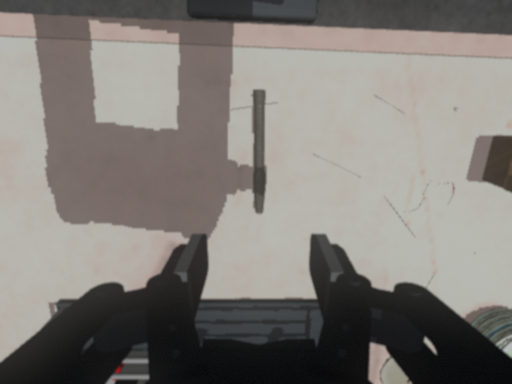

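The punch lies on the bench from its rear end at (259,91) to its tip at (259,212).

```bash
python3 - <<'E'
from h import *
c=dict(np.load("w4.npz"))
a=ray(c,259,91,.006);b=ray(c,259,212,.006); print(a,b,np.linalg.norm(a-b),np.degrees(np.arctan2(*(b-a)[[1,0]])))
go((a+(b-a)*.2)*[1,1,0]+[0,0,.06],92.5)
E
```

```text
[0.3646825  0.02773899 0.006     ] [0.47815386 0.03234382 0.006     ] 0.1135647603568648 2.32386967115025
shift [0.0533 0.0002 0.0842]
turn [-0.03  0.19 -0.22]
turn [3.0000e-01 5.0000e-02 1.7978e+02]
```

```bash
python3 -m pendant '[[[0.053,0,0.05],[0,0,0],-0.2],[[0.053,0,0.1],[0,0,0],-0.2],[[0.053,0,0.13],[0,0,0],-0.2],[[0.053,0,0.1425],[0,0,0],-0.2],[[0.053,0,0.1425],[0,0,0],-0.2]]'; python3 -m pendant '[[[0,0,0],[0,0,0],1],[[0,0,0],[0,0,0],1],[[0,0,0],[0,0,0],1],[[0,0,0],[0,0,0],1]]' 60
```

```text
clock: 7.55
position: [0.3868, 0.0286, -0.0001]
tcp_rot: [-0.02, 1.0, 0.0, -0.001]
wrist_force: [0.6, -1.1, 0.3]
finger_gap: 0.0512
grasp_force: 0.0
clock: 8.05
position: [0.3876, 0.0285, 0.0013]
tcp_rot: [-0.02, 1.0, -0.0, 0.001]
wrist_force: [-2.1, -0.6, 10.3]
finger_gap: 0.01
grasp_force: 58.9
```

```bash
python3 -m pendant '[[[0,0,-0.05],[0,0,0],1],[[0,0,-0.1],[0,0,0],1],[[0,0,-0.12],[0,0,0],1],[[0,0,-0.12],[0,0,0],1]]'; python3 - <<'E'
from h import *
w=cam("wrist","w5")
for nm in("w1","w4","w5","top0","scene0"):
    c=dict(np.load(nm+".npz")); hsv=cv2.cvtColor(c["frame"],cv2.COLOR_RGB2HSV).astype(int)
    H,S,V=hsv[...,0],hsv[...,1],hsv[...,2]
    n,l,s,ce=cv2.connectedComponentsWithStats((((H<7)|(H>173))&(S>130)&(V>90)).astype(np.uint8))
    for i in range(1,n):
        if s[i,4]>=3:
            p=ray(c,*ce[i],.056)
            if .5<p[0]<.75 and abs(p[1])<.25: print(nm,s[i],np.round(ce[i],1),np.round(p,4))
E
```

```text
clock: 8.55
position: [0.3878, 0.0285, 0.1219]
tcp_rot: [-0.02, 1.0, -0.0, 0.002]
wrist_force: [-0.6, -0.4, -1.9]
finger_gap: 0.0104
grasp_force: 59.3
w1 [442 253   6   7  25] [444.4 256.1] [0.6272 0.0666 0.056 ]
w1 [435 301   2   2   4] [435.5 301.5] [ 0.6329 -0.0169  0.056 ]
w4 [115 367   6   6  28] [117.9 369.8] [ 0.6282 -0.0989  0.056 ]
top0 [276 171   3   3   7] [277.  171.7] [ 0.6209 -0.0157  0.056 ]
top0 [300 170   2   3   6] [300.5 171. ] [ 0.6243 -0.1004  0.056 ]
top0 [253 172   3   2   5] [253.8 172.4] [0.6176 0.0683 0.056 ]
```

View pics/w5.png

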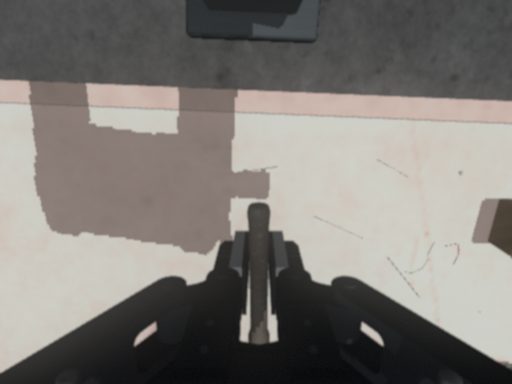

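The punch is held at the rear, with its end at (259,205) and its tip end toward (259,340), along tool x. To check the bank's depth, I'll find the base plate's front edge in the earlier wrist pictures.

```bash
python3 - <<'E'
from h import *
c=dict(np.load("w4.npz")); g=cv2.cvtColor(c["frame"],cv2.COLOR_RGB2GRAY).astype(int)
for u in(70,90,215,260,300):
    d=np.diff(g[270:340,u]); k=np.argmin(d); print("w4",u,270+k,d[k],np.round(ray(c,u,270.5+k,.008),4))
c=dict(np.load("w1.npz")); g=cv2.cvtColor(c["frame"],cv2.COLOR_RGB2GRAY).astype(int)
for v in(222,232,242,252): 
    d=np.diff(g[v,380:440]); k=np.argmin(d); print("w1",v,380+k,d[k],np.round(ray(c,380.5+k,v,.008),4))
    print(g[v,395:450].tolist())
c=dict(np.load("top0.npz")); g=cv2.cvtColor(c["frame"],cv2.COLOR_RGB2GRAY).astype(int)
for u in(260,283,306):
    d=np.diff(g[175:200,u]); k=np.argmax(d); print("top",u,175+k,d[k],np.round(ray(c,u,175.5+k,.004),4))
    print(g[160:190,u].tolist())
c=dict(np.load("scene0.npz"));hsv=cv2.cvtColor(c["frame"],cv2.COLOR_RGB2HSV).astype(int);f=c["frame"].astype(int)
m=(f[...,0]-np.maximum(f[...,1],f[...,2])>25); m[:175]=0;m[240:]=0;m[:,:255]=0;m[:,345:]=0
n,l,s,ce=cv2.connectedComponentsWithStats(m.astype(np.uint8))
for i in range(1,n): print("scene",s[i],ce[i],ray(c,*ce[i],.054))
for p in((.62,.068,.054),(.623,-.016,.054),(.626,-.1,.054)): print(proj(c,p))
E
```

```text
w4 70 298 -41 [ 0.5854 -0.1668  0.008 ]
w4 90 288 -39 [ 0.5719 -0.1437  0.008 ]
w4 215 298 -44 [ 0.5791 -0.0109  0.008 ]
w4 260 298 -45 [0.5771 0.0374 0.008 ]
w4 300 297 -36 [0.5741 0.0803 0.008 ]
w1 222 402 -50 [0.5756 0.1003 0.008 ]
[222, 222, 221, 221, 221, 221, 219, 195, 145, 99, 87, 94, 92, 85, 84, 88, 91, 90, 92, 93, 97, 97, 97, 98, 98, 99, 98, 98, 98, 96, 97, 96, 95, 94, 94, 95, 95, 95, 95, 96, 95, 95, 94, 93, 93, 93, 90, 87, 85, 85, 86, 85, 84, 85, 85]
w1 232 401 -53 [0.5777 0.0821 0.008 ]
[222, 222, 222, 221, 219, 198, 146, 93, 80, 88, 90, 83, 79, 82, 91, 97, 97, 97, 97, 97, 94, 91, 82, 77, 82, 91, 93, 89, 86, 83, 86, 87, 87, 82, 83, 87, 92, 92, 91, 93, 92, 90, 89, 87, 81, 78, 79, 81, 84, 84, 84, 84, 84, 83, 80]
w1 242 399 -59 [0.578  0.0634 0.008 ]
[221, 220, 221, 215, 185, 126, 83, 86, 91, 87, 79, 80, 89, 95, 95, 95, 94, 95, 91, 84, 74, 70, 74, 84, 90, 91, 89, 86, 84, 82, 77, 69, 74, 100, 140, 167, 160, 127, 97, 88, 88, 87, 81, 74, 75, 95, 128, 160, 165, 138, 99, 81, 79, 79, 78]
w1 252 397 -59 [0.5784 0.0442 0.008 ]
[221, 216, 189, 130, 80, 80, 87, 84, 72, 71, 77, 88, 93, 
[... 3819 characters left out ...]
232   1   1   1] [333. 232.] [ 0.59809491 -0.24936094  0.054     ]
scene [259 235   1   1   1] [259. 235.] [ 0.400345   -0.08468314  0.054     ]
scene [291 235   1   1   1] [291. 235.] [ 0.4790659  -0.16112468  0.054     ]
scene [305 234   3   2   4] [305.75 234.75] [ 0.51655083 -0.19527038  0.054     ]
scene [343 235   1   1   1] [343. 235.] [ 0.60674015 -0.28510213  0.054     ]
scene [323 236   1   1   1] [323. 236.] [ 0.55256681 -0.24146194  0.054     ]
scene [264 239   1   1   1] [264. 239.] [ 0.3948696  -0.11482628  0.054     ]
scene [316 239   1   1   1] [316. 239.] [ 0.52060511 -0.23687938  0.054     ]
[272.26074504 200.33074541]
[288.20324854 207.09837233]
[305.26316136 214.34034192]
```

All views agree: the tips are at about (.621,.067), (.624,-.018) and (.628,-.102), and the bank yaw is 2.6°. From these I compute the pre-insert pose for the left lever and check that the punch is level.

```bash
cat >> h.py <<'E'
a=np.radians(2.6); EX=np.array([np.cos(a),np.sin(a),0]); EY=np.array([-EX[1],EX[0],0]); B=np.array([.643,-.0358,0])
def where():
    t=tool()[0]; print("depth %.4f lat %.4f z %.4f"%((t-B)@EX,(t-B)@EY,t[2]), "F",np.round(ctrl.state()["wrist_force"],1))
def bank(d,l,z): go(B+EX*d+EY*l+[0,0,z],92.6)
E
python3 - <<'E'
from h import *
c=dict(np.load("w5.npz")); t=tool()[0]
for z in(0,.005,.01): print(proj(c,t+[-.0225,-.001,z]))
bank(-.19,.085+.038,.045)
E
```

```text
[258.92746286 202.80089718]
[258.94371056 206.3551247 ]
[258.96103897 210.14576196]
shift [-0.0623  0.0475  0.0756]
turn [-0.02  0.06 -0.32]
turn [1.0000e-01 3.0000e-02 1.7968e+02]
```

```bash
python3 -m pendant '[[[-0.03,0.024,0.04],[0,0,-0.3],1],[[-0.062,0.0475,0.0756],[0,0,-0.3],1],[[-0.062,0.0475,0.0756],[0,0,-0.3],1],[[-0.062,0.0475,0.0756],[0,0,-0.3],1]]'; python3 - <<'E'
from h import *
where(); bank(-.1085,.123,.045); cam("wrist","w6")
c=cam("scene","s6",7,(250,160,350,240))
E
```

```text
clock: 9.1
position: [0.4463, 0.0784, 0.0441]
tcp_rot: [-0.023, 1.0, -0.0, -0.001]
wrist_force: [-0.0, 0.1, -0.9]
finger_gap: 0.01
grasp_force: 59.3
depth -0.1913 lat 0.1230 z 0.0441 F [-0.   0.1 -0.9]
shift [-0.0828  0.     -0.001 ]
turn [-0.01 -0.11  0.01]
turn [ 1.7000e-01 -1.0000e-02 -1.7999e+02]
```

View pics/s6.png

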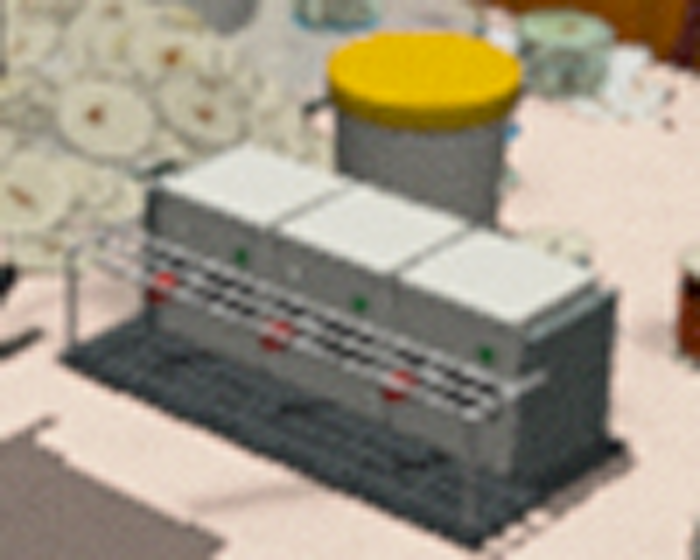

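The scene crop shows all three red levers to the left under the guard. The punch tip is at the far left, clear of the upright at crop (75,300). I'm inserting now.

```bash
python3 -m pendant '[[[-0.03,0,0],[0,0,0],1],[[-0.06,0,0],[0,0,0],1],[[-0.0815,0,0],[0,0,0],1],[[-0.0815,0,0],[0,0,0],1]]'; python3 -c "
from h import *
where()"; python3 -m pendant '[[[0,-0.004,0],[0,0,0],1],[[0,-0.008,0],[0,0,0],1],[[0,-0.012,0],[0,0,0],1],[[0,-0.012,0],[0,0,0],1]]' ; python3 -c "
from h import *
where()"
```

```text
clock: 9.7
position: [0.5293, 0.0816, 0.0457]
tcp_rot: [-0.022, 1.0, -0.0, 0.001]
wrist_force: [-0.2, 0.2, -1.7]
finger_gap: 0.0099
grasp_force: 59.3
depth -0.1082 lat 0.1225 z 0.0457 F [-0.2  0.2 -1.7]
clock: 10.2
position: [0.5287, 0.0701, 0.0448]
tcp_rot: [-0.022, 1.0, 0.0, -0.0]
wrist_force: [-2.2, 2.9, 0.3]
finger_gap: 0.0099
grasp_force: 59.4
depth -0.1094 lat 0.1109 z 0.0448 F [-2.2  2.9  0.3]
```

```bash
python3 -m pendant '[[[0,-0.003,0],[0,0,0],1],[[0,-0.005,0],[0,0,0],1],[[0,-0.005,0],[0,0,0],1]]' | grep -E "wrist|pos"; python3 -m pendant '[[[0,-0.003,0],[0,0,0],1],[[0,-0.004,0],[0,0,0],1],[[0,-0.004,0],[0,0,0],1]]'| grep -E "wrist|pos" ; python3 -c "
from h import *
where()"
```

```text
position: [0.5285, 0.066, 0.0445]
wrist_force: [-5.8, 10.5, -0.2]
position: [0.5284, 0.0625, 0.0443]
wrist_force: [-7.6, 14.1, -0.0]
depth -0.1101 lat 0.1034 z 0.0443 F [-7.6 14.1 -0. ]
```

It is blocked: the force builds to 14 N. I'm backing off and going to the middle lever.

```bash
python3 -m pendant '[[[0,0.01,0],[0,0,0],1],[[0,0.015,0],[0,0,0],1],[[0.035,0.015,0],[0,0,0],1],[[0.04,0.015,0],[0,0,0],1],[[0.04,0.015,0],[0,0,0],1]]'; python3 - <<'E'
from h import *
where(); bank(-.15,.038,.045); cam("wrist","w7")
c=dict(np.load("w6.npz"));d=dict(np.load("w7.npz"))
for k in(c,d):
    g=cv2.cvtColor(k["frame"],cv2.COLOR_RGB2GRAY).astype(int)
    print([g[v,235:285:2].tolist() for v in(212,225)])
E
```

```text
clock: 11.58
position: [0.4892, 0.0743, 0.0451]
tcp_rot: [-0.023, 1.0, -0.0, 0.001]
wrist_force: [0.7, 0.4, -0.6]
finger_gap: 0.0102
grasp_force: 59.4
depth -0.1486 lat 0.1169 z 0.0451 F [ 0.7  0.4 -0.6]
shift [ 0.0013 -0.0789  0.0002]
turn [-0.02  0.06 -0.02]
turn [9.0000e-02 3.0000e-02 1.7998e+02]
[[116, 116, 117, 118, 118, 116, 79, 57, 60, 65, 70, 72, 70, 66, 65, 64, 67, 80, 113, 119, 120, 120, 120, 121, 121], [114, 116, 117, 116, 117, 118, 106, 61, 57, 62, 62, 62, 64, 63, 60, 58, 58, 95, 119, 118, 119, 118, 119, 119, 121]]
[[119, 119, 119, 120, 119, 116, 81, 58, 63, 66, 70, 71, 71, 66, 65, 62, 66, 81, 115, 122, 122, 123, 122, 122, 122], [117, 117, 118, 118, 118, 119, 107, 61, 57, 63, 63, 63, 65, 63, 59, 60, 59, 96, 120, 120, 120, 119, 119, 119, 119]]
```

The punch hasn't shifted in the grip. Now the middle lever.

```bash
python3 -m pendant '[[[0,-0.04,0],[0,0,0],1],[[0,-0.079,0],[0,0,0],1],[[0,-0.079,0],[0,0,0],1],[[-0.025,-0.079,0],[0,0,0],1],[[-0.04,-0.079,0],[0,0,0],1]]' | grep wrist; python3 -c "
from h import *
where()"; python3 -m pendant '[[[0,-0.004,0],[0,0,0],1],[[0,-0.008,0],[0,0,0],1],[[0,-0.012,0],[0,0,0],1],[[0,-0.012,0],[0,0,0],1]]' | grep wrist; python3 -c "
from h import *
where()";python3 -m pendant '[[[0,-0.003,0],[0,0,0],1],[[0,-0.005,0],[0,0,0],1],[[0,-0.005,0],[0,0,0],1]]' | grep wrist; python3 -c "
from h import *
where()"
```

```text
wrist_force: [0.5, -0.0, -0.8]
depth -0.1078 lat 0.0383 z 0.0448 F [ 0.5 -0.  -0.8]
wrist_force: [-2.3, 3.4, -0.2]
depth -0.1095 lat 0.0260 z 0.0448 F [-2.3  3.4 -0.2]
wrist_force: [-5.6, 9.3, -0.5]
depth -0.1100 lat 0.0219 z 0.0444 F [-5.6  9.3 -0.5]
```

The middle lever behaves the same way, so it is blocked too. On to the right one.

```bash
python3 -m pendant '[[[0,0.01,0],[0,0,0],1],[[0,0.017,0],[0,0,0],1],[[0.035,0.017,0],[0,0,0],1],[[0.042,0.017,0],[0,0,0],1],[[0.042,-0.02,0],[0,0,0],1]]'|grep wrist; python3 -c "
from h import *
where();bank(-.15,-.047,.045)"
```

```text
wrist_force: [1.1, -1.0, -0.9]
depth -0.1509 lat 0.0019 z 0.0453 F [ 1.1 -1.  -0.9]
shift [-0.0008 -0.0489  0.0003]
turn [-0.01  0.07  0.13]
turn [-1.1000e-01 -2.0000e-02 -1.7987e+02]
```

```bash
python3 -m pendant '[[[0,-0.04,0],[0,0,0],1],[[0,-0.047,0],[0,0,0],1],[[0,-0.047,0],[0,0,0],1],[[-0.025,-0.047,0],[0,0,0],1],[[-0.042,-0.047,0],[0,0,0],1]]' | grep wrist; python3 -c "
from h import *
where()"; python3 -m pendant '[[[0,-0.004,0],[0,0,0],1],[[0,-0.008,0],[0,0,0],1],[[0,-0.012,0],[0,0,0],1],[[0,-0.012,0],[0,0,0],1]]' | grep wrist; python3 -c "
from h import *
where()";python3 -m pendant '[[[0,-0.003,0],[0,0,0],1],[[0,-0.005,0],[0,0,0],1],[[0,-0.005,0],[0,0,0],1]]' | grep wrist; python3 -c "
from h import *
where()"
```

```text
wrist_force: [-0.6, -0.4, -0.1]
depth -0.1081 lat -0.0449 z 0.0449 F [-0.6 -0.4 -0.1]
wrist_force: [-0.0, 1.2, -0.8]
depth -0.1094 lat -0.0582 z 0.0448 F [-0.   1.2 -0.8]
wrist_force: [0.5, 1.2, -0.3]
depth -0.1091 lat -0.0632 z 0.0448 F [ 0.5  1.2 -0.3]
```

The right lever is free (1.2 N). I'll sweep it to its stop.

```bash
python3 -m pendant '[[[0,-0.006,0],[0,0,0],1],[[0,-0.012,0],[0,0,0],1],[[0,-0.018,0],[0,0,0],1],[[0,-0.022,0],[0,0,0],1],[[0,-0.022,0],[0,0,0],1]]' | grep wrist; python3 -c "
from h import *
where()"; python3 -m pendant '[[[0,-0.003,0],[0,0,0],1],[[0,-0.005,0],[0,0,0],1],[[0,-0.005,0],[0,0,0],1]]' | grep wrist; python3 -c "
from h import *
where()"
```

```text
wrist_force: [-0.4, -0.1, -0.8]
depth -0.1091 lat -0.0853 z 0.0448 F [-0.4 -0.1 -0.8]
wrist_force: [-0.5, 7.6, -0.7]
depth -0.1092 lat -0.0894 z 0.0446 F [-0.5  7.6 -0.7]
```

At -0.0895, where the stop was predicted, the force rises. A little more to be sure, then back to the middle lever.

```bash
python3 -m pendant '[[[0,-0.003,0],[0,0,0],1],[[0,-0.003,0],[0,0,0],1]]' | grep wrist; python3 -c "
from h import *
where()"; python3 -m pendant '[[[0,0.01,0],[0,0,0],1],[[0,0.015,0],[0,0,0],1],[[0.03,0.015,0],[0,0,0],1],[[0.042,0.015,0],[0,0,0],1],[[0.042,0.05,0],[0,0,0],1]]'|grep wrist; python3 -c "
from h import *
where();bank(-.15,.04,.045)"
```

```text
wrist_force: [-0.5, 11.0, -0.6]
depth -0.1093 lat -0.0919 z 0.0445 F [-0.5 11.  -0.6]
wrist_force: [0.2, 0.7, -1.3]
depth -0.1513 lat -0.0440 z 0.0451 F [ 0.2  0.7 -1.3]
shift [-0.001  0.084  0.   ]
turn [-0.05  0.04 -0.18]
turn [7.0000e-02 8.0000e-02 1.7982e+02]
```

```bash
python3 -m pendant '[[[0,0.05,0],[0,0,0],1],[[0,0.084,0],[0,0,0],1],[[0,0.084,0],[0,0,0],1],[[-0.025,0.084,0],[0,0,0],1],[[-0.042,0.084,0],[0,0,0],1]]' | grep wrist; python3 -c "
from h import *
where()"; python3 -m pendant '[[[0,-0.005,0],[0,0,0],1],[[0,-0.01,0],[0,0,0],1],[[0,-0.014,0],[0,0,0],1],[[0,-0.014,0],[0,0,0],1]]' | grep wrist; python3 -c "
from h import *
where()";python3 -m pendant '[[[0,-0.003,0],[0,0,0],1],[[0,-0.005,0],[0,0,0],1],[[0,-0.005,0],[0,0,0],1]]' | grep wrist; python3 -c "
from h import *
where()"
```

```text
wrist_force: [-0.1, 0.4, -1.5]
depth -0.1079 lat 0.0403 z 0.0451 F [-0.1  0.4 -1.5]
wrist_force: [-0.8, 0.5, -1.9]
depth -0.1095 lat 0.0268 z 0.0448 F [-0.8  0.5 -1.9]
wrist_force: [-5.5, 7.8, -1.4]
depth -0.1098 lat 0.0228 z 0.0445 F [-5.5  7.8 -1.4]
```

It is still blocked, so the left one is next.

```bash
python3 -m pendant '[[[0,0.01,0],[0,0,0],1],[[0,0.016,0],[0,0,0],1],[[0.03,0.016,0],[0,0,0],1],[[0.042,0.016,0],[0,0,0],1],[[0.042,0.05,0],[0,0,0],1]]'|grep wrist; python3 -c "
from h import *
where();bank(-.15,.125,.045)"
```

```text
wrist_force: [0.3, 0.6, -1.3]
depth -0.1511 lat 0.0713 z 0.0452 F [ 0.3  0.6 -1.3]
shift [-0.0009  0.0537  0.0002]
turn [-0.04  0.06 -0.16]
turn [9.0000e-02 6.0000e-02 1.7984e+02]
```

```bash
python3 -m pendant '[[[0,0.03,0],[0,0,0],1],[[0,0.052,0],[0,0,0],1],[[0,0.052,0],[0,0,0],1],[[-0.025,0.052,0],[0,0,0],1],[[-0.042,0.052,0],[0,0,0],1]]' | grep wrist; python3 -c "
from h import *
where()"; python3 -m pendant '[[[0,-0.005,0],[0,0,0],1],[[0,-0.01,0],[0,0,0],1],[[0,-0.014,0],[0,0,0],1],[[0,-0.014,0],[0,0,0],1]]' | grep wrist; python3 -c "
from h import *
where()";python3 -m pendant '[[[0,-0.003,0],[0,0,0],1],[[0,-0.005,0],[0,0,0],1],[[0,-0.005,0],[0,0,0],1]]' | grep wrist; python3 -c "
from h import *
where()"
```

```text
wrist_force: [-0.4, 0.5, -1.3]
depth -0.1079 lat 0.1234 z 0.0450 F [-0.4  0.5 -1.3]
wrist_force: [-0.1, -0.8, -2.0]
depth -0.1093 lat 0.1097 z 0.0449 F [-0.1 -0.8 -2. ]
wrist_force: [0.2, 1.0, -1.4]
depth -0.1091 lat 0.1050 z 0.0448 F [ 0.2  1.  -1.4]
```

The left lever is free. I'll sweep it to its stop (lateral ≈ 0.078).

```bash
python3 -m pendant '[[[0,-0.006,0],[0,0,0],1],[[0,-0.012,0],[0,0,0],1],[[0,-0.018,0],[0,0,0],1],[[0,-0.021,0],[0,0,0],1],[[0,-0.021,0],[0,0,0],1]]' | grep wrist; python3 -c "
from h import *
where()"; python3 -m pendant '[[[0,-0.003,0],[0,0,0],1],[[0,-0.005,0],[0,0,0],1],[[0,-0.007,0],[0,0,0],1],[[0,-0.007,0],[0,0,0],1]]' | grep wrist; python3 -c "
from h import *
where()"
```

```text
wrist_force: [-0.5, -0.3, -1.1]
depth -0.1090 lat 0.0837 z 0.0448 F [-0.5 -0.3 -1.1]
wrist_force: [0.3, 12.1, -1.4]
depth -0.1092 lat 0.0780 z 0.0447 F [ 0.3 12.1 -1.4]
```

```bash
python3 -m pendant '[[[0,0.01,0],[0,0,0],1],[[0,0.015,0],[0,0,0],1],[[0.03,0.015,0],[0,0,0],1],[[0.042,0.015,0],[0,0,0],1],[[0.042,-0.02,0],[0,0,0],1]]'|grep wrist; python3 -c "
from h import *
where();bank(-.15,.035,.045)"
```

```text
wrist_force: [0.4, 0.2, -0.6]
depth -0.1514 lat 0.0578 z 0.0451 F [ 0.4  0.2 -0.6]
shift [-0.0013 -0.0228  0.0001]
turn [-0.    0.04  0.12]
turn [-6.0000e-02 -0.0000e+00 -1.7988e+02]
```

```bash
python3 -m pendant '[[[0,-0.020,0],[0,0,0],1],[[0,-0.020,0],[0,0,0],1],[[-0.025,-0.02,0],[0,0,0],1],[[-0.042,-0.02,0],[0,0,0],1],[[-0.042,-0.02,0],[0,0,0],1]]' | grep wrist; python3 -c "
from h import *
where()"; python3 -m pendant '[[[0,-0.005,0],[0,0,0],1],[[0,-0.01,0],[0,0,0],1],[[0,-0.016,0],[0,0,0],1],[[0,-0.016,0],[0,0,0],1]]' | grep wrist; python3 -c "
from h import *
where()"
```

```text
wrist_force: [-0.2, 0.4, -1.4]
depth -0.1084 lat 0.0377 z 0.0446 F [-0.2  0.4 -1.4]
wrist_force: [-0.3, -0.1, -0.7]
depth -0.1092 lat 0.0205 z 0.0449 F [-0.3 -0.1 -0.7]
```

Free. Target lateral is about -0.007.

```bash
python3 -m pendant '[[[0,-0.006,0],[0,0,0],1],[[0,-0.012,0],[0,0,0],1],[[0,-0.018,0],[0,0,0],1],[[0,-0.022,0],[0,0,0],1],[[0,-0.022,0],[0,0,0],1]]' | grep wrist; python3 -c "
from h import *
where()"; python3 -m pendant '[[[0,-0.003,0],[0,0,0],1],[[0,-0.005,0],[0,0,0],1],[[0,-0.006,0],[0,0,0],1],[[0,-0.006,0],[0,0,0],1]]' | grep wrist; python3 -c "
from h import *
where()"
```

```text
wrist_force: [0.2, -0.1, -0.3]
depth -0.1091 lat -0.0013 z 0.0448 F [ 0.2 -0.1 -0.3]
wrist_force: [0.7, 10.1, -1.1]
depth -0.1092 lat -0.0060 z 0.0447 F [ 0.7 10.1 -1.1]
```

All three have reached their stops. I'm retracting.

```bash
python3 -m pendant '[[[0,0.01,0],[0,0,0],1],[[0,0.012,0],[0,0,0],1],[[0.05,0.012,0],[0,0,0],1],[[0.1,0.012,0],[0,0,0],1],[[0.14,0.012,0],[0,0,0],1]]'|grep wrist; python3 -m pendant '[[[0,0,0.02],[0,0,0],1],[[0,0,0.036],[0,0,0],1],[[0,0,0.036],[0,0,0],1]]'; python3 - <<'E'
from h import *
where(); c=cam("scene","s8",7,(250,160,350,240))
E
```

```text
wrist_force: [-0.1, 0.3, -1.2]
clock: 25.75
position: [0.3934, -0.042, 0.0082]
tcp_rot: [-0.023, 1.0, 0.0, -0.001]
wrist_force: [-0.2, 0.5, -0.5]
finger_gap: 0.01
grasp_force: 59.7
depth -0.2496 lat 0.0052 z 0.0082 F [-0.2  0.5 -0.5]
```

View pics/s8.png

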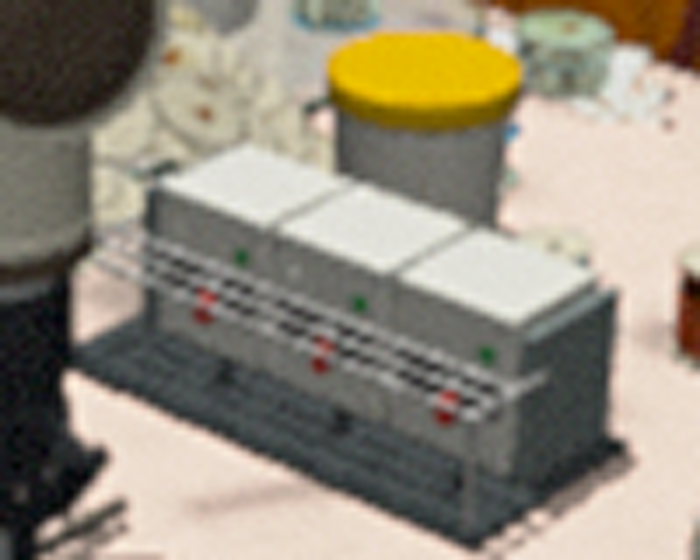

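All three red tips have moved right by similar amounts: (205,305), (322,355) and (447,405) in the crop. I'll measure the travel numerically and then lay the punch down.

```bash
python3 - <<'E'
from h import *
for nm in("scene0","s8"):
    c=dict(np.load(nm+".npz")); f=c["frame"].astype(int)
    m=(f[...,0]-np.maximum(f[...,1],f[...,2])>25); m[:195]=0;m[225:]=0;m[:,:268]=0;m[:,320:]=0
    n,l,s,ce=cv2.connectedComponentsWithStats(m.astype(np.uint8))
    for i in range(1,n):
        if s[i,4]>5:
            p=ray(c,*ce[i],.054)-B; print(nm,s[i,4],np.round([p@EX,p@EY],4))
E
python3 -m pendant '[[[0,0,0.004],[0,0,0],1],[[0,0,0.006],[0,0,0],1],[[0,0,0.006],[0,0,0],1]]'
```

```text
scene0 12 [-0.0177  0.103 ]
scene0 13 [-0.0184  0.0165]
scene0 13 [-0.0177 -0.0688]
s8 13 [-0.0183  0.0696]
s8 11 [-0.0181 -0.0151]
s8 13 [-0.0204 -0.1019]
clock: 26.18
position: [0.394, -0.042, 0.0028]
tcp_rot: [-0.023, 1.0, -0.0, -0.0]
wrist_force: [1.0, -0.3, -0.5]
finger_gap: 0.0103
grasp_force: 59.7
```

The red centres went from about +16.5–18 mm to −15–17 mm, symmetric about the pivots, so all three are fully over. I'm releasing the punch now.

```bash
python3 -m pendant '[[[0,0,0.0015],[0,0,0],1],[[0,0,0.0015],[0,0,0],0.5],[[0,0,0.0015],[0,0,0],0.5],[[0,0,0.0015],[0,0,0],0.3],[[0,0,0.0015],[0,0,0],0.3]]'; python3 -m pendant '[[[0,0,-0.03],[0,0,0],0],[[0,0,-0.09],[0,0,0],-0.2],[[0,0,-0.14],[0,0,0],-0.2],[[0,0,-0.14],[0,0,0],-0.2],[[0,0,-0.14],[0,0,0],-0.2]]'; python3 - <<'E'
from h import *
c=cam("wrist","w9"); t=tool()[0]; print(t)
for k in(-.0225,.0925): print(proj(c,[t[0]+k,t[1],.006]))
E
```

```text
clock: 26.8
position: [0.394, -0.042, 0.0013]
tcp_rot: [-0.023, 1.0, -0.0, -0.0]
wrist_force: [-0.8, 0.9, 0.3]
finger_gap: 0.0298
grasp_force: 0.0
clock: 27.42
position: [0.3937, -0.0419, 0.1408]
tcp_rot: [-0.023, 1.0, 0.0, -0.0]
wrist_force: [0.7, -0.3, -0.8]
finger_gap: 0.0511
grasp_force: 0.0
[ 0.39343709 -0.0418444   0.14027605]
[259.82842673 153.66821245]
[254.58406757 265.1647638 ]
```

View pics/w9.png

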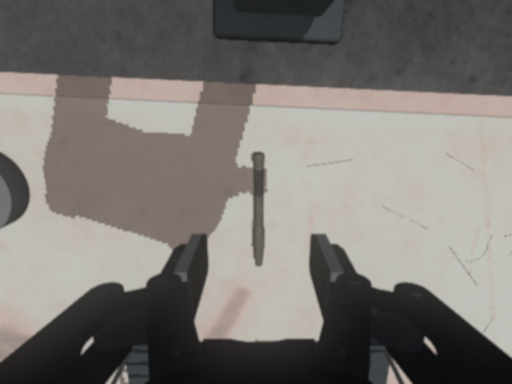

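The punch lies flat on the bench, released, from (258,153) to (259,264), which matches the predicted end points. The gripper is clear of it, so I'm handing in.

```bash
python3 -c "
from bench import ctrl
print(ctrl.close_job())"
```

```text
the job is handed in; nothing more can be done
None
```

I threw all three levers fully right with the punch, in the order right, left, middle; the punch lies flat and released on the bench, the mug, tape, disc stack and glue bottle were not touched, and the job was handed in at about 27 s with no verdict returned.

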